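Hang three shoehorns on one hook, largest first

TASK

Take the three shoehorns out of the wooden caddy and hang them by their loops on the brass hook under the upper acrylic tier, one at a time: the largest first, then the medium, then the smallest in front. Let each go before taking the next, and leave them all hanging freely on the hook. Do not disturb the vase, the flashlight, the comb or the steel ring on the stand.

Things in the scene. Friction and masses are not known exactly. Their poses are not given: they have to be found in the camera images.
- hook (a point): Brass hook: level round rod 7 mm thick. This point: middle of the rod, on its axis, 240 mm above the shelf. -x points out along the rod towards the robot, z up. The rod starts at the acrylic crossbar 35 mm away on the +x side (bar 26 mm tall) and ends 35 to 42 mm out on the -x side in an upturned tip whose top is 12.5 mm above the rod's axis.
- hook_tip (a point): The top of the hook's upturned tip, its free end: 38.5 mm out (-x) from the hook point and 12.5 mm above the rod's axis.
- stand: Fixed frosted acrylic stand of two tiers that carries the hook; axes as the hook's, origin on the shelf 35 mm on +x from the hook point. Upper tier: 260 mm wide (y), x -32 to +103 mm, height 335 to 343 mm; it overhangs the hook, so an upright gripper over the rod hits it: lean the gripper's body out to -x. Lower tier: top at 30 mm. Legs at y = +-126 mm, x 3 to 97 mm.
- large_eye (a point): Largest shoehorn: centre of the open eye in its black loop handle, 168 mm above the blade's bottom end. Eye 26 mm wide (y), floor 15 mm below, arched roof 15 mm above this point. Loop 8 mm thick (x), flat parallel outer sides 36 mm apart (y), flat from 16 mm below to 7 mm above this point. x: normal to the loop, the way a hook passes through; z: up along the shoehorn.
- medium_eye (a point): Medium shoehorn: centre of the open eye in its black loop handle, 138 mm above the blade's bottom end. Eye 26 mm wide (y), floor 15 mm below, arched roof 15 mm above this point. Loop 8 mm thick (x), flat parallel outer sides 36 mm apart (y), flat from 16 mm below to 7 mm above this point. x: normal to the loop, the way a hook passes through; z: up along the shoehorn.
- small_eye (a point): Smallest shoehorn: centre of the open eye in its black loop handle, 108 mm above the blade's bottom end. Eye 26 mm wide (y), floor 15 mm below, arched roof 15 mm above this point. Loop 8 mm thick (x), flat parallel outer sides 36 mm apart (y), flat from 16 mm below to 7 mm above this point. x: normal to the loop, the way a hook passes through; z: up along the shoehorn.
- large: Largest shoehorn, steel with black loop handle, 190 mm tall; blade 40 mm wide (y), 6 mm thick (x); about 140 g. Origin: centre of the blade's bottom end. Front and back alike. Gripped on the loop's two outer sides, across y, it leaves the eye free for the hook to pass between the fingers.
- medium: Medium shoehorn, steel with black loop handle, 160 mm tall; blade 36 mm wide (y), 6 mm thick (x); about 110 g. Origin: centre of the blade's bottom end. Front and back alike. Gripped on the loop's two outer sides, across y, it leaves the eye free for the hook to pass between the fingers.
- small: Smallest shoehorn, steel with black loop handle, 130 mm tall; blade 32 mm wide (y), 6 mm thick (x); about 80 g. Origin: centre of the blade's bottom end. Front and back alike. Gripped on the loop's two outer sides, across y, it leaves the eye free for the hook to pass between the fingers.
- caddy: Fixed dark wooden block 70 x 256 x 45 mm (x, y, z), origin at the centre of its underside, -x side to the robot. Slots 8.5 mm (x) by 44 mm (y), 35 mm deep, at y = -88, 0, +88 mm, x = 0; a shoehorn stands upright in each, axes along the block's, sizes in any order. Lift one 40 mm straight up to free it; its neighbours rise 95 to 155 mm above the block.
- vase: Black ceramic vase, 84 mm across, 150 mm tall, origin at the centre of its underside. Leave alone.
- flashlight: Chrome flashlight standing on its 44 mm wide head, 125 mm tall, origin at the centre of its underside. Leave alone.
- comb: Bamboo comb lying flat, 150 x 40 x 8 mm (x, y, z), origin at the centre of its underside. Leave alone.
- ring: Loose steel ring, 52 mm across and 12 mm high, lying on the upper acrylic tier; origin at the centre of its underside. Leave alone.
Things that resemble listed ones, but are neither listed nor needed, are in the scene too. Leave any green look-alike of the small alone.

How it is judged:
On the way, in this order (a step that is already met when the one before it is completed fails the run):
1. the largest shoehorn hangs by its loop on the hook and has been let go (x of large_eye in the frame of hook between -0.035 and 0.031 m and y of large_eye in the frame of hook between -0.012 and 0.012 m and z of large_eye in the frame of hook between -0.018 and -0.006 m and angle between large_eye's own z axis and vertical below 0.35 rad and angle between the x axis of large_eye and the x axis of hook, either way round below 0.9 rad and contact force between large and the fingers below 0.05 N), for 0.2 s.
2. the medium shoehorn hangs by its loop on the hook and has been let go (x of medium_eye in the frame of hook between -0.035 and 0.031 m and y of medium_eye in the frame of hook between -0.012 and 0.012 m and z of medium_eye in the frame of hook between -0.018 and -0.006 m and angle between medium_eye's own z axis and vertical below 0.35 rad and angle between the x axis of medium_eye and the x axis of hook, either way round below 0.9 rad and contact force between medium and the fingers below 0.05 N), for 0.2 s.
3. the smallest shoehorn hangs by its loop on the hook and has been let go (x of small_eye in the frame of hook between -0.035 and 0.031 m and y of small_eye in the frame of hook between -0.012 and 0.012 m and z of small_eye in the frame of hook between -0.018 and -0.006 m and angle between small_eye's own z axis and vertical below 0.35 rad and angle between the x axis of small_eye and the x axis of hook, either way round below 0.9 rad and contact force between small and the fingers below 0.05 N), for 0.2 s.
At the end, for the whole second after the job is handed in: All three hang on the hook by their eyes, eye centres 6 to 18 mm below the rod axis, within 12 mm sideways, between crossbar and upturned end; within 20 degrees of upright and 52 of facing along the rod; largest nearest the crossbar, smallest outermost; released, swaying slower than 150 mm/s (all of step 1 and all of step 2 and all of step 3 and linear speed of each of large, medium, small below 0.15 m/s and ((x of hook_tip in the frame of medium_eye below -0.001 m and x of small_eye in the frame of medium_eye below -0.003 m and x of large_eye in the frame of medium_eye above 0.003 m) or (x of hook_tip in the frame of medium_eye above 0.001 m and x of small_eye in the frame of medium_eye above 0.003 m and x of large_eye in the frame of medium_eye below -0.003 m))); the robot touches nothing.
It fails at once if the vase is moved more than 25 mm or tipped over (distance of vase from where it was at the start of the episode above 0.025 m or angle between vase's own z axis and vertical above 0.4 rad).
It fails at once if the flashlight is moved more than 25 mm or tipped over (distance of flashlight from where it was at the start of the episode above 0.025 m or angle between flashlight's own z axis and vertical above 0.4 rad).
It fails at once if the comb is moved more than 25 mm (distance of comb from where it was at the start of the episode above 0.025 m).
It fails at once if the ring is moved more than 25 mm (distance of ring from where it was at the start of the episode above 0.025 m).
It also fails if it takes over 72 s, if anything falls off the work surface, if the arm or the gripper's body presses on something with over 40 N, if the wrist force passes 120 N, or if a joint passes its speed limit or range.

ROBOT

A 6-joint arm with a two-finger parallel gripper is mounted at the origin on the work surface. World frame = base frame: x ahead of the robot, y to its left, z up, the work surface at z = 0. Lengths are in m, angles in rad, forces in N, time in s.
With the tool pointing down it reaches from about 0.35 to 0.775 m from the base axis. Payload 5.5 kg.
Tool frame: the origin (TCP) lies at the very end of the fingers, on their centre line; the grasp point (between the pads) lies 19 mm behind it; z points along the fingers, y is the line along which they close (so a half turn about z gives the same grasp; the last joint's range is limited). The gripper opens to 85 mm and grips with 20 to 120 N. Pads are 22 mm wide; open, the fingers measure 114 mm over their backs; the gripper's body (76 mm by 85 mm) begins 54 mm behind the grasp point. The pads swing forward as they close: fully open they stand 13 mm farther back than shut.
Start: joints at [-1.309, 0.313, 0.046, 1.304, 0, 1.431], TCP at [0.225, -0.529, 0.231] pointing down, gripper open.
Joint ranges: [-2.76, 2.76], [-0.86, 1.69], [-1.03, 1.26], [-2.2, 2.34], [-1.47, 1.5], [-3.14, 3.14]. Speed limits (rad/s): [2.57, 2.57, 3.14, 3.14, 3.14, 3.14].

INTERFACE

Orientations are given as a unit quaternion [w, x, y, z].
In Python, from workcell import get_state, read_camera, calibration, hand_in gives the robot as it stands.
- The arm moves only by the tool drive_tool, never from a script. Its argument "deltas" is a list that holds one entry, the list of rows, each a list of 7 numbers: the closure in counts, from 0 (fully open) to 255 (shut), then the shift along the tool's x, y, z in m, then the turn, a rotation vector about the tool's x, y, z in degrees. A call has 1 to 12 rows; each row is the pose to reach, as a shift and turn from the pose commanded when the call began, along the tool's axes at that moment; what a row does not reach only later rows make up. A row lasts 1/8 s, in which the tool goes at most 62.5 mm and 10.7 degrees, less where a joint would pass 70% of its speed; a pose out of reach is approached as far as the arm can. A call with a gripper value outside its range is refused whole. The fingers move at their own pace and stop on an object; "newtons" is the grip in N (left out, the last holds). Time passes only in rows, so rows that repeat a pose let the fingers close. It gives the time, the measured TCP pose, the force, the opening and the grip force at its end, in the units of the state.
- get_state(): the state, without advancing time (a new reading comes with each control period).
- read_camera(name): name is "scene" or "top" or "wrist"; returns (picture, depth): 400x640x3 uint8, red, green, blue; 400x640 float32, m along the optical axis (not along the pixel's ray), 0 where there is no reading.
- calibration(name): a dict with "mtx" (3x3 intrinsics, pixels), "world_from_camera" (4x4, takes a point from camera to world coordinates). Camera axes: x right, y up, looking along -z (the intrinsics and any distortion apply to the point x, -y, -z); pixel columns grow to the right and rows downward; lengths in m; the calibration is good to about 2 mm. A picture is of the moment at which its call begins: read the wrist's pose just before it. calibration takes no time and is no camera call; for the wrist camera it gives the pose at the moment of the call.
- hand_in(): hands the job in; it is judged then, once.
The state is a dict: "clock": time; "joint_pos": joint angles; "qvel": joint speeds; "tau": joint torques, N m; "tcp_pos": TCP position; "orientation": TCP orientation; "wrist_force": force on the tool from outside, world axes, zero at the start; "ft_torque": the same for the moment, N m; "finger_gap": finger opening in m; "grip_force": force on a finger pad.
Only numpy, scipy, OpenCV 4.12 (cv2) and the standard library are available. Lean on these libraries where they do the work, as an engineer would, in place of code of your own. Each camera call takes 0.05 s, during which the arm holds its last target. There are 200 camera calls.

## Working session

There is one attempt and no reset: what is moved stays moved. The work goes in short steps, Python scripts to look and compute and a tool call to move; the robot and the scene stay as the last step left them, time stands still between calls to the robot, and variables do not carry over. Pictures are saved under pics/ and viewed, at most 10 in all, crops included, and the job is handed in when it is done.

Besides the shell and the picture viewer there is one more tool, called after "Emit:" by a JSON object that holds its "name" and its "arguments", one argument or row to a line. drive_tool: Moves the arm, as the interface text tells. Its arguments: {"type":"object","properties":{"deltas":{"type":"array","items":{"type":"array","items":{"type":"array","items":{"type":"number"}}}},"newtons":{"type":"number"}},"required":["deltas"]}

```bash
mkdir -p pics; cat > h.py <<'E'
import numpy as np, cv2
from workcell import *
def cloud(name):
    im,d=read_camera(name); c=calibration(name); K=np.array(c["mtx"]);T=np.array(c["world_from_camera"])
    v,u=np.mgrid[0:400,0:640]
    P=np.stack([(u-K[0,2])/K[0,0]*d,-(v-K[1,2])/K[1,1]*d,-d],-1)
    W=P@T[:3,:3].T+T[:3,3]; W[d==0]=np.nan
    return im,W
def save(n,im): cv2.imwrite("pics/"+n+".png",im[...,::-1])
E
python3 - <<'E'
from h import *
for n in("scene","top"):
    im,W=cloud(n); save(n,im); np.save(n+".npy",W); np.save(n+"_im.npy",im)
    print(calibration(n)["world_from_camera"], calibration(n).keys())
print(get_state())
E
```

```text
[[-0.53070857 -0.48256978  0.69676023  1.4619186 ]
 [ 0.84746403 -0.31413838  0.42792732  0.44292196]
 [ 0.01237434  0.81758393  0.57567647  0.94345987]
 [ 0.          0.          0.          1.        ]] dict_keys(['mtx', 'world_from_camera'])
[[ 0.01421064  0.98528564 -0.170324    0.35888261]
 [-0.99984468  0.01577819  0.0078532  -0.0924989 ]
 [ 0.01042505  0.17018595  0.98535682  1.35486539]
 [ 0.          0.          0.          1.        ]] dict_keys(['mtx', 'world_from_camera'])
{'clock': 0.1, 'joint_pos': array([-1.30859667e+00,  3.13939804e-01,  4.51074746e-02,  1.30359490e+00,
       -2.05280541e-06,  1.43121382e+00]), 'qvel': array([-0.00131469, -0.0008181 ,  0.00282469,  0.00134996,  0.00140277,
        0.00153777]), 'tau': array([ 1.78233095e-03, -4.81725705e+01,  2.99244368e+01,  1.27271455e-02,
       -1.82792010e-04,  6.18463275e-06]), 'tcp_pos': array([ 0.22474222, -0.52877561,  0.23049587]), 'orientation': array([-8.13854183e-04,  9.79888832e-01,  1.99542505e-01, -5.09871852e-05]), 'wrist_force': array([ 0.40164869, -0.0472879 ,  0.08141044]), 'ft_torque': array([ 0.00187028, -0.00073026,  0.00526595]), 'grip_force': 0.0, 'finger_gap': 0.08541511793910578}
```

View pics/scene.png

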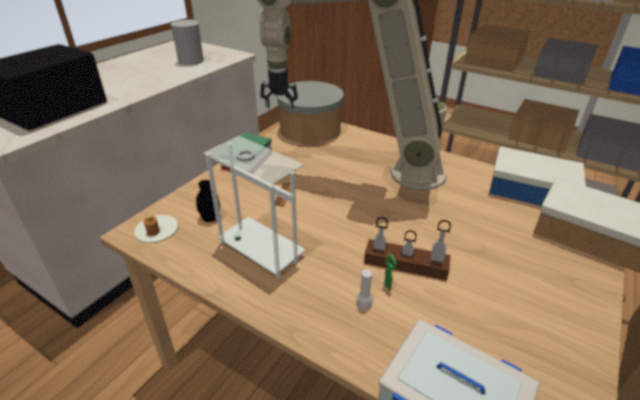

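View pics/top.png

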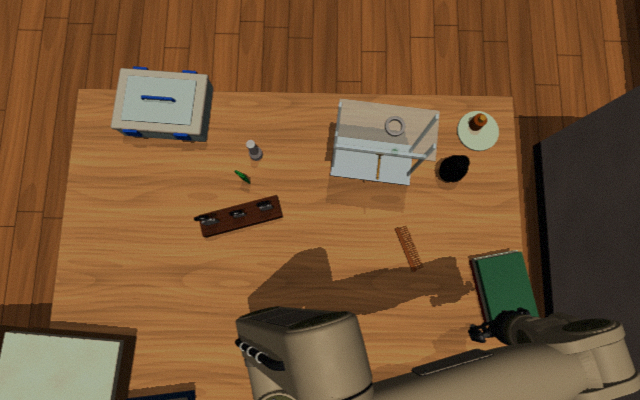

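The caddy in the scene view holds shoehorns at (378,235), (409,245) and (441,240). The green look-alike stands outside it at (388,270). The top view shows the caddy at (240,216) and the stand at (385,150). There is a brass rod at (378,167), the ring at (395,126), the comb at (408,248), the vase at (454,168) and the flashlight at (254,150).

```bash
python3 - <<'E'
from h import *
a=np.load("scene_im.npy")[195:300,340:470]; b=np.load("top_im.npy")[90:240,180:470]
a=cv2.resize(a,None,fx=4,fy=4,interpolation=2); b=cv2.resize(b,(780,404),interpolation=2)
save("crop1",np.vstack([a[:190*1+0] if 0 else a[:420,:520]])); save("crop2",b)
print(calibration("top")["mtx"],calibration("scene")["mtx"])
for n in("top","scene"):
    W=np.load(n+".npy"); im=np.load(n+"_im.npy").astype(int)
    z=W[...,2]
    pts={"top":[(240,216),(208,219),(238,213),(265,206),(378,165),(378,175),(377,160),(340,105),(334,178),(410,182),(395,126),(408,248),(454,168),(254,150),(242,176)],"scene":[(381,222),(410,237),(443,226),(390,260)]}[n]
    for u,v in pts:
        print(n,u,v,W[v,u].round(3), im[v,u])
# caddy via scene+top: points z .035-.055
W=np.load("top.npy");s=W[185:245,180:300].reshape(-1,3)
m=(s[:,2]>.037)&(s[:,2]<.055); r=cv2.minAreaRect(s[m][:,:2].astype(np.float32)*1000); print("caddy",r,m.sum(),cv2.boxPoints(r))
W=np.load("scene.npy");s=W[190:290,340:470].reshape(-1,3)
m=(s[:,2]>.035)&(s[:,2]<.055); 
r=cv2.minAreaRect(s[m][:,:2].astype(np.float32)*1000); print("caddy scene",r,m.sum())
m=(s[:,2]>.06); 
l,cc,st,cen=(lambda q:q)(cv2.kmeans(s[m][:,:2].astype(np.float32),4,None,(3,50,1e-5),5,0)+(0,))
for k in range(4):
    q=s[m][cc[:,0]==k]; print(st[k],len(q),q[:,2].max(),np.percentile(q[:,2],95))
# stand
for n in("top","scene"):
    W=np.load(n+".npy");s=W[95:260,:].reshape(-1,3); 
    m=(s[:,2]>.32)&(s[:,2]<.36)&(s[:,0]>.5)
    print(n,"tier",m.sum(),cv2.minAreaRect(s[m][:,:2].astype(np.float32)*1000))
E
```

```text
[[416.10094591   0.         325.11562869]
 [  0.         416.10094591 194.57081453]
 [  0.           0.           1.        ]] [[422.75600163   0.         323.76921778]
 [  0.         422.75600163 191.81289835]
 [  0.           0.           1.        ]]
top 240 216 [0.512 0.165 0.047] [43 38 35]
top 208 219 [0.492 0.242 0.13 ] [57 53 51]
top 238 213 [0.515 0.16  0.102] [25 25 21]
top 265 206 [0.537 0.079 0.105] [51 49 45]
top 378 165 [ 0.636 -0.246  0.241] [123  89  36]
top 378 175 [ 0.608 -0.245  0.243] [148 119  79]
top 377 160 [ 0.705 -0.271  0.034] [140 139 135]
top 340 105 [ 0.768 -0.136  0.341] [168 173 170]
top 334 178 [ 0.65  -0.132 -0.   ] [141  98  55]
top 410 182 [ 0.641 -0.386 -0.003] [138  95  59]
top 395 126 [ 0.715 -0.276  0.34 ] [159 141 119]
top 408 248 [ 0.421 -0.373  0.007] [120  67  30]
top 454 168 [ 0.661 -0.495  0.119] [1 2 3]
top 254 150 [0.715 0.122 0.094] [56 50 46]
top 242 176 [0.632 0.156 0.091] [17 92 28]
scene 381 222 [ 0.366  0.009 -0.001] [150 118  85]
scene 410 237 [0.391 0.128 0.004] [197 160 120]
scene 443 226 [0.269 0.201 0.   ] [199 161 118]
scene 
[... 159 characters left out ...]
79.31555]
 [515.80554  32.32965]
 [584.834    51.89099]
 [514.8429  298.8769 ]]
caddy scene ((556.4798583984375, 175.0349884033203), (164.98104858398438, 256.2879943847656), 16.0526123046875) 1339
[0.49231094 0.24730295] 360 0.2014843789353632 0.19541893845650618
[0.7316687  0.12902741] 209 0.12890311095508755 0.12722504757274417
[0.63648874 0.15671737] 134 0.12997024452128902 0.12859971095577125
[0.530064   0.11298707] 399 0.17146558767122388 0.16359482786797827
top tier 5205 ((706.4425659179688, -255.93411254882812), (260.6824951171875, 136.58067321777344), 83.6656265258789)
scene tier 2633 ((723.5968017578125, -727.274169921875), (168.84523010253906, 1218.180419921875), 2.070408344268799)
```

View pics/crop1.png

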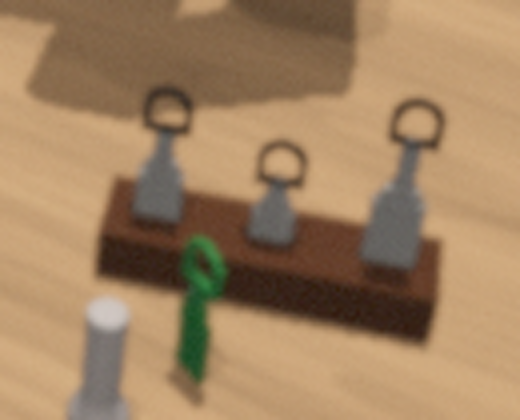

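View pics/crop2.png

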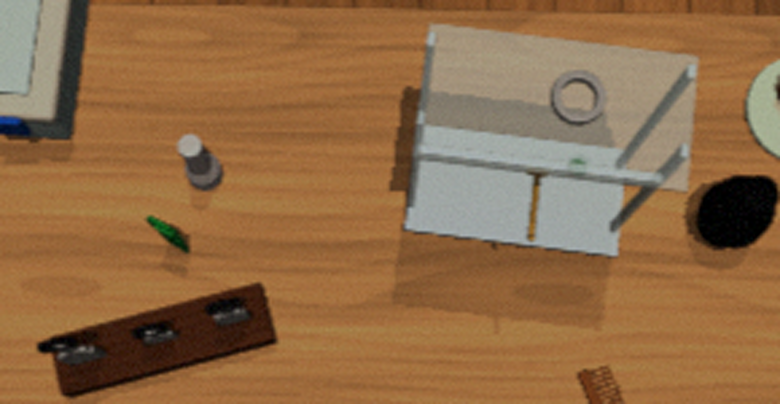

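The caddy crop shows the largest at (410,125 to 260), the medium at (165,110 to 215) and the smallest in the middle at (280,165 to 240). The heights agree: tops at about 0.20, 0.17 and 0.14 m. The green one stands outside the block and is not wanted. The top crop shows the rod at (535,175 to 240), which agrees with the stand fit.

I'll drive with the tool tilted 45° and look at the hook on the way.

```bash
cat >> h.py <<'E'
import json,sys
from scipy.spatial.transform import Rotation as Ro
def fr(x,y,z,yaw): 
    c,s=np.cos(np.radians(yaw)),np.sin(np.radians(yaw)); T=np.eye(4);T[:3,:3]=[[c,-s,0],[s,c,0],[0,0,1]];T[:3,3]=x,y,z; return T
try: F={k:fr(*v) for k,v in json.load(open("frames.json")).items()}
except Exception: F={}
def goal(f,x,y,z,t=45):          # grasp point (mm) in frame f, tool leaning back by t deg
    s,c=np.sin(np.radians(t)),np.cos(np.radians(t)); R=F[f][:3,:3]@np.array([[c,0,s],[0,-1,0],[s,0,-c]])
    return F[f][:3,:3]@(np.array([x,y,z])/1e3)+F[f][:3,3]+.019*R[:,2], R
def cur():
    s=get_state(); q=s["orientation"]; return np.array(s["tcp_pos"]),Ro.from_quat([q[1],q[2],q[3],q[0]]).as_matrix()
def plan(*goals):                 # rows (shift mm, turn deg) relative to the pose now
    p,R=cur()
    for g in goals:
        P,Q=goal(*g); print(g,(R.T@(P-p)).round(4).tolist(),Ro.from_matrix(R.T@Q).as_rotvec(degrees=True).round(1).tolist())
def where(f):
    p,R=cur(); T=F[f]; return ((p-.019*R[:,2]-T[:3,3])@T[:3,:3]*1e3).round(1),(T[:3,:3].T@R[:,2]).round(3)
E
cat > frames.json <<'E'
{"large":[0.4913,0.2503,0.178,15.8],"medium":[0.5393,0.0809,0.148,15.8],"small":[0.5153,0.1656,0.118,15.8],"hook":[0.6363,-0.2481,0.240,-6.33]}
E
python3 -c "
from h import *
plan(('hook',-150,0,60),('hook',-150,150,80),('large',-80,0,80),('large',0,0,0))"
```

```text
('hook', -150, 0, 60) [0.3695, -0.1644, -0.0557] [-11.6, 44.0, 27.8]
('hook', -150, 150, 80) [0.443, -0.2952, -0.0755] [-11.6, 44.0, 27.8]
('large', -80, 0, 80) [0.484, -0.6212, -0.013] [-2.9, 44.9, 6.8]
('large', 0, 0, 0) [0.5633, -0.611, 0.067] [-2.9, 44.9, 6.8]
```

Emit:
{"name": "drive_tool", "arguments": {
  "deltas": [
    [[0,0.05,-0.02,-0.056,-2,8,5],[0,0.11,-0.05,-0.056,-4,16,10],[0,0.17,-0.08,-0.056,-6,24,15],[0,0.23,-0.11,-0.056,-8,32,20],[0,0.3,-0.14,-0.056,-10,38,24],[0,0.37,-0.164,-0.056,-11.6,44,27.8],[0,0.37,-0.164,-0.056,-11.6,44,27.8],[0,0.37,-0.164,-0.056,-11.6,44,27.8],[0,0.37,-0.164,-0.056,-11.6,44,27.8],[0,0.37,-0.164,-0.056,-11.6,44,27.8]]
  ]
}}

```text
clock: 1.35
tcp_pos: [0.5008, -0.235, 0.2873]
orientation: [0.022, 0.922, -0.052, 0.382]
wrist_force: [-0.2, 0.6, -0.7]
finger_gap: 0.0855
grip_force: 0.0
```

```bash
python3 -c "
from h import *
print(where('hook'),get_state()['joint_pos'].round(2),get_state()['clock'])
im,W=cloud('wrist'); save('w1',im); np.save('w1.npy',W)"
```

```text
(array([-149.6,   -1.9,   60.7]), array([ 0.707, -0.003, -0.707])) [-0.85 -0.25 -0.69  0.5   0.5   2.57] 1.35
```

View pics/w1.png

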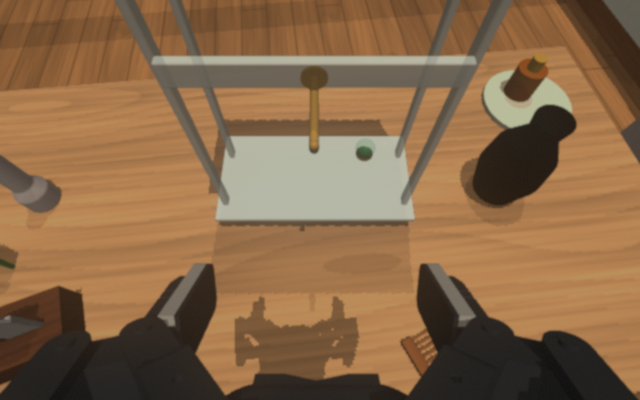

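The wrist view shows the crossbar with the rod from its mount at (314,78) to the tip at (314,148), between the open fingers. I'll measure the rod and crossbar.

```bash
python3 -c "
from h import *
W=np.load('w1.npy'); T=F['hook']; H=(W-T[:3,3])@T[:3,:3]*1e3
im=cv2.imread('pics/w1.png')[...,::-1].astype(int)
m=(abs(H[...,2])<25)&(H[...,0]<30)&(H[...,0]>-60)&(abs(H[...,1])<30)
print(m.sum(),H[m][:,0].min())
q=H[m]
for a in range(-45,31,10):
  s=q[(q[:,0]>=a)&(q[:,0]<a+10)]
  if len(s): print(a,len(s),s.mean(0).round(1),s[:,2].max().round(1),s[:,1].min().round(1),s[:,1].max().round(1))
for u,v in [(180,80),(250,72),(380,72),(450,80),(250,62),(380,62)]: print(u,v,H[v,u].round(1))
plan(('hook',-150,150,80),('large',-90,0,90),('large',-30,0,30),('large',0,0,-3))
"
```

```text
765 -44.12622675753375
-45 110 [-41.4  -1.    9.8] 14.5 -4.0 2.3
-35 72 [-28.5  -1.2   3.6] 4.9 -4.0 1.7
-25 99 [-19.9  -1.1   3.5] 5.3 -4.1 1.8
-15 96 [-9.9 -1.2  3.6] 5.1 -4.2 1.8
-5 93 [ 0.2 -1.3  3.6] 5.5 -4.2 1.9
5 83 [10.  -1.1  3.7] 5.3 -4.3 1.9
15 86 [19.8 -1.1  3.5] 5.6 -4.3 2.0
25 126 [28.9 -1.2  3.4] 12.3 -11.6 9.2
180 80 [ 33.3 107.3  -3.3]
250 72 [33.5 49.3  4.8]
380 72 [ 34.2 -53.5   4. ]
450 80 [  33.2 -111.5   -3.5]
250 62 [35.2 48.1 13. ]
380 62 [ 35.4 -52.2  12.8]
('hook', -150, 150, 80) [0.0132, -0.1521, -0.0144] [0.2, -0.0, -0.1]
('large', -90, 0, 90) [-0.1183, -0.4523, -0.0728] [15.8, 0.0, -15.7]
('large', -30, 0, 30) [-0.1215, -0.4752, 0.0088] [15.8, 0.0, -15.7]
('large', 0, 0, -3) [-0.1252, -0.4866, 0.0518] [15.8, 0.0, -15.7]
```

Emit:
{"name": "drive_tool", "arguments": {
  "deltas": [
    [[0,0.013,-0.05,-0.014,0,0,0],[0,0.013,-0.1,-0.02,0,0,0],[0,-0.01,-0.15,-0.03,2,0,-2],[0,-0.03,-0.21,-0.04,5,0,-5],[0,-0.05,-0.27,-0.05,8,0,-8],[0,-0.07,-0.33,-0.06,11,0,-11],[0,-0.1,-0.39,-0.07,14,0,-14],[0,-0.118,-0.452,-0.073,15.8,0,-15.7],[0,-0.118,-0.452,-0.073,15.8,0,-15.7],[0,-0.118,-0.452,-0.073,15.8,0,-15.7],[0,-0.118,-0.452,-0.073,15.8,0,-15.7]]
  ]
}}

```text
clock: 2.78
tcp_pos: [0.4232, 0.2123, 0.2552]
orientation: [-0.055, 0.914, 0.137, 0.379]
wrist_force: [0.3, 0.2, -0.6]
finger_gap: 0.0856
grip_force: 0.0
```

```bash
sed -i 's/0.6363,-0.2481/0.6347,-0.2490/' frames.json; python3 -c "
from h import *
print(where('large'),get_state()['joint_pos'].round(2),get_state()['clock'])
im,W=cloud('wrist'); save('w2',im); np.save('w2.npy',W)
for n in('large','medium','small'):
  T=F[n];H=(W-T[:3,3])@T[:3,:3]*1e3
  m=(abs(H[...,0])<30)&(abs(H[...,1])<30)&(H[...,2]>-25)&(H[...,2]<30)
  s=H[m]; print(n,len(s),np.percentile(s,[2,50,98],axis=0).round(1).tolist())
plan(('large',-60,0,60),('large',-30,0,30),('large',0,0,-3))
"
```

```text
(array([-89.4, -18.2,  90.6]), array([ 0.707,  0.012, -0.707])) [ 0.3  -0.48 -0.92  0.34 -0.    3.14] 2.775
large 1115 [[-6.1, -18.2, -22.1], [-4.3, -1.0, 3.0], [1.4, 16.1, 22.4]]
medium 1106 [[-5.9, -17.0, -21.7], [-3.6, 1.6, 0.4], [1.6, 17.6, 22.1]]
small 778 [[-6.0, -17.6, -22.4], [-3.7, 0.4, 2.1], [1.3, 17.2, 22.2]]
('large', -60, 0, 60) [-0.0007, -0.0176, 0.0427] [-0.7, -0.0, 0.9]
('large', -30, 0, 30) [-0.0008, -0.0171, 0.0851] [-0.7, -0.0, 0.9]
('large', 0, 0, -3) [-0.0029, -0.0166, 0.1296] [-0.7, -0.0, 0.9]
```

View pics/w2.png

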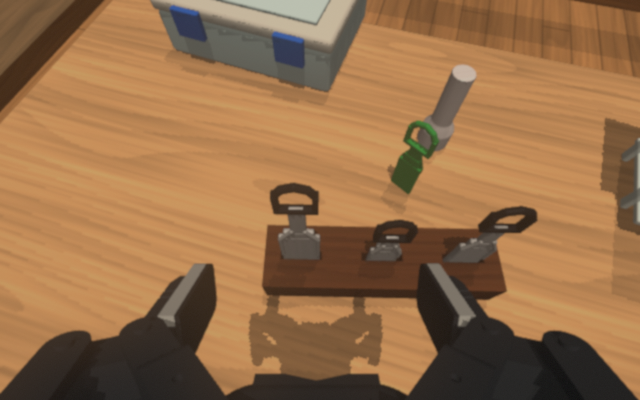

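The picture shows the large at (296,220), the small at (393,240) and the medium at (490,240), with the frames good to 1 mm. Joint 6 is at its limit, so I'll flip the tool by half a turn, turning negative.

```bash
sed -i 's/R=F\[f\]\[:3,:3\]@np.array(\[\[c,0,s\],\[0,-1,0\],\[s,0,-c\]\])/R=F[f][:3,:3]@np.array([[-c,0,s],[0,1,0],[-s,0,-c]])/' h.py; python3 -c "
from h import *
p,R=cur();T=calibration('wrist')['world_from_camera'];print('cam in tool',(R.T@(T[:3,3]-p)).round(3), goal('large',0,0,0)[1])"
```

```text
cam in tool [ 0.079  0.    -0.143] [[-0.68039087 -0.27228025  0.68039087]
 [-0.19253121  0.96221799  0.19253121]
 [-0.70710678  0.         -0.70710678]]
```

Emit:
{"name": "drive_tool", "arguments": {
  "deltas": [
    [[0,0,0,0,0,0,-10],[0,0,0,0,0,0,-20],[0,0,0,0,0,0,-30],[0,0,0,0,0,0,-40],[0,0,0,0,0,0,-50],[0,0,0,0,0,0,-60],[0,0,0,0,0,0,-70],[0,0,0,0,0,0,-80],[0,0,0,0,0,0,-90],[0,0,0,0,0,0,-100],[0,0,0,0,0,0,-110],[0,0,0,0,0,0,-120]]
  ]
}}

```text
clock: 4.32
tcp_pos: [0.423, 0.2124, 0.2553]
orientation: [0.301, 0.336, 0.86, 0.237]
wrist_force: [0.1, -0.4, -0.9]
finger_gap: 0.0859
grip_force: 0.0
```

```bash
python3 -c "
from h import *
print(where('large'),get_state()['joint_pos'].round(2))
plan(('large',-90,-1,90),('large',-60,-1,60),('large',0,-1,-3))
"
```

```text
(array([-89.5, -18.1,  90.7]), array([ 0.708,  0.012, -0.706])) [ 0.3  -0.48 -0.93  0.34 -0.    1.04]
('large', -90, -1, 90) [0.0149, 0.008, 0.0004] [0.7, -0.3, -58.7]
('large', -60, -1, 60) [0.0145, 0.0077, 0.0428] [0.7, -0.3, -58.7]
('large', 0, -1, -3) [0.0147, 0.0052, 0.1297] [0.7, -0.3, -58.7]
```

Emit:
{"name": "drive_tool", "arguments": {
  "deltas": [
    [[0,0.003,0.001,0,0,0,-10],[0,0.006,0.003,0,0,0,-20],[0,0.009,0.005,0,0,0,-30],[0,0.012,0.007,0,0,0,-40],[0,0.015,0.008,0,0,0,-50],[0,0.015,0.008,0,0.7,0,-58.7],[0,0.015,0.008,0,0.7,0,-58.7],[0,0.015,0.008,0,0.7,0,-58.7]]
  ]
}}

```text
clock: 5.32
tcp_pos: [0.4172, 0.2293, 0.2546]
orientation: [0.376, -0.124, 0.916, 0.055]
wrist_force: [-0.2, -0.6, -0.2]
finger_gap: 0.0853
grip_force: 0.0
```

```bash
python3 -c "
from h import *
print(where('large'),get_state()['joint_pos'].round(2))
plan(('large',-90,-1,90),('large',-60,-1,60),('large',0,-1,-3))
"
```

```text
(array([-90.4,  -0.1,  90.1]), array([ 0.703,  0.004, -0.711])) [ 0.38 -0.46 -0.91  0.34 -0.07  0.08]
('large', -90, -1, 90) [-0.0003, -0.001, 0.0003] [0.2, -0.3, -0.4]
('large', -60, -1, 60) [-0.0005, -0.0011, 0.0427] [0.2, -0.3, -0.4]
('large', 0, -1, -3) [0.0011, -0.0015, 0.1297] [0.2, -0.3, -0.4]
```

Emit:
{"name": "drive_tool", "arguments": {
  "deltas": [
    [[0,0,-0.001,0.03,0,0,0],[0,0,-0.001,0.06,0,0,0],[0,0,-0.001,0.09,0,0,0],[0,0.001,-0.001,0.115,0,0,0],[0,0.001,-0.001,0.13,0,0,0],[0,0.001,-0.001,0.13,0,0,0],[140,0.001,-0.001,0.13,0,0,0],[255,0.001,-0.001,0.13,0,0,0],[255,0.001,-0.001,0.13,0,0,0],[255,0.001,-0.001,0.13,0,0,0],[255,0.001,-0.001,0.13,0,0,0],[255,0.001,-0.001,0.13,0,0,0]]
  ],
  "newtons": 50
}}

```text
clock: 6.82
tcp_pos: [0.5048, 0.2547, 0.1622]
orientation: [0.377, -0.126, 0.916, 0.055]
wrist_force: [0.0, -0.3, 3.9]
finger_gap: 0.035
grip_force: 50.0
```

```bash
python3 -c "
from h import *
print(where('large'),get_state()['finger_gap'])
plan(('large',0,-1,40),('large',0,-1,190),('hook',-100,150,120),('hook',-100,0,40),('hook',-90,0,5))
"
```

```text
(array([ 0.8,  0.5, -2.3]), array([ 0.705,  0.005, -0.71 ])) 0.03502312531824412
('large', 0, -1, 40) [-0.0293, -0.0013, -0.0306] [0.3, -0.2, -0.2]
('large', 0, -1, 190) [-0.135, -0.0004, -0.137] [0.3, -0.2, -0.2]
('hook', -100, 150, 120) [-0.1057, -0.3474, -0.1577] [15.9, -0.3, 15.5]
('hook', -100, 0, 40) [-0.0097, -0.4867, -0.1415] [15.9, -0.3, 15.5]
('hook', -90, 0, 5) [0.0084, -0.4907, -0.1101] [15.9, -0.3, 15.5]
```

Emit:
{"name": "drive_tool", "arguments": {
  "deltas": [
    [[255,-0.015,-0.001,-0.015,0,0,0],[255,-0.029,-0.001,-0.031,0,0,0],[255,-0.055,0,-0.057,0,0,0],[255,-0.085,0,-0.087,0,0,0],[255,-0.11,0,-0.112,0,0,0],[255,-0.135,0,-0.137,0,0,0],[255,-0.13,-0.05,-0.14,0,0,0],[255,-0.127,-0.1,-0.145,3,0,3],[255,-0.122,-0.15,-0.148,6,0,6],[255,-0.118,-0.2,-0.15,9,0,9],[255,-0.113,-0.25,-0.153,12,0,12],[255,-0.109,-0.3,-0.156,14,0,14]]
  ]
}}

```text
clock: 8.32
tcp_pos: [0.5545, -0.0449, 0.3451]
orientation: [0.378, 0.033, 0.925, -0.011]
wrist_force: [1.1, -1.0, -1.0]
finger_gap: 0.0352
grip_force: 50.6
```

```bash
python3 -c "
from h import *
print(where('hook'),get_state()['finger_gap'])
plan(('hook',-100,100,110),('hook',-100,0,50),('hook',-100,0,3),)
"
```

```text
(array([-115.5,  193.4,  118.7]), array([ 0.699,  0.032, -0.714])) 0.03518265623464719
('hook', -100, 100, 110) [-0.0028, -0.0946, 0.0141] [1.8, -0.6, 1.5]
('hook', -100, 0, 50) [0.0418, -0.1948, 0.0538] [1.8, -0.6, 1.5]
('hook', -100, 0, 3) [0.0747, -0.195, 0.0874] [1.8, -0.6, 1.5]
```

Emit:
{"name": "drive_tool", "arguments": {
  "deltas": [
    [[255,0,-0.05,0.008,1,-0.3,1],[255,-0.003,-0.095,0.014,1.8,-0.6,1.5],[255,0.02,-0.145,0.034,1.8,-0.6,1.5],[255,0.042,-0.195,0.054,1.8,-0.6,1.5],[255,0.06,-0.195,0.072,1.8,-0.6,1.5],[255,0.075,-0.195,0.087,1.8,-0.6,1.5],[255,0.075,-0.195,0.087,1.8,-0.6,1.5],[255,0.075,-0.195,0.087,1.8,-0.6,1.5],[255,0.075,-0.195,0.087,1.8,-0.6,1.5],[255,0.075,-0.195,0.087,1.8,-0.6,1.5]]
  ]
}}

```text
clock: 9.57
tcp_pos: [0.5501, -0.2387, 0.2329]
orientation: [0.384, 0.05, 0.922, -0.022]
wrist_force: [-0.4, 0.8, -1.8]
finger_gap: 0.0349
grip_force: 50.8
```

```bash
cat > look.py <<'E'
from h import *
n=sys.argv[1]; print(where('hook'),get_state()['finger_gap'],get_state()['clock'])
p,R=cur(); g=where('hook')[0]
for c in('scene','wrist'):
    im,W=cloud(c); save(n+c,im); T=F['hook'];H=(W-T[:3,3])@T[:3,:3]*1e3
    m=(abs(H[...,0]-g[0])<25)&(abs(H[...,1]-g[1])<17)&(abs(H[...,2]-g[2])<200); s=H[m]
    for a in(-180,-140,-100,-60,-40,-30,-20,-10,0,10,20,30):
        q=s[(s[:,2]-g[2]>=a)&(s[:,2]-g[2]<a+(10 if a>-41 else 40))]
        if len(q)>4: print(c,a,len(q),np.median(q,0).round(1),q.min(0).round(1),q.max(0).round(1))
E
python3 look.py L
python3 - <<'E'
from h import *
a=cv2.imread('pics/Lscene.png')[120:290,190:340];b=cv2.imread('pics/Lwrist.png')
a=cv2.resize(a,(353,400));b=cv2.resize(b,(440,275));c=np.zeros((400,793,3),np.uint8);c[:,:353]=a;c[:275,353:]=b;cv2.imwrite('pics/Lb.png',c)
plan(('hook',-100,0,3),('hook',14,0,3),('hook',14,0,-14))
E
```

```text
(array([-98.7,   1. ,   6.3]), array([ 0.71 ,  0.   , -0.704])) 0.03488569163774839 9.575
scene -180 20 [ -96.6   11.8 -147.5] [ -99.9    5.6 -157.3] [ -93.8   16.9 -138.1]
scene -140 36 [ -96.2   13.3 -114.5] [-102.6    6.5 -133.6] [-93.2  17.7 -94.5]
scene -100 45 [-96.9  10.9 -73.2] [-105.4    1.7  -92.1] [-94.   18.  -54.5]
scene -60 20 [-100.1    4.6  -39.4] [-103.1    1.1  -52.2] [-96.2   9.3 -20.3]
scene -40 6 [-99.4   5.1 -29.4] [-102.8    2.   -30.7] [-96.2   8.4 -25. ]
scene 10 12 [-98.8  11.8  24.2] [-104.3  -11.5   21. ] [-96.8  18.   25.8]
scene 20 14 [-99.2  -0.9  28.9] [-114.   -15.9   26.3] [-93.8  17.4  35.8]
wrist -180 1553 [-102.7    1.2 -145.3] [-104.   -15.9 -159.4] [-101.2   18.  -133.7]
wrist -140 3190 [-102.9    1.2 -112.2] [-105.9  -16.  -133.7] [-101.4   18.   -93.7]
wrist -100 4237 [-103.2    0.7  -72.8] [-106.9  -16.   -93.7] [-97.5  18.  -53.7]
wrist -60 2766 [-103.4    0.8  -32.9] [-106.9  -13.1  -53.7] [-100.4   11.6  -13.7]
wrist -40 681 [-103.4    0.8  -28.6] [-105.3   -6.8  -33.7] [-100.8    8.   -23.7]
wrist -30 754 [-103.4    0.8  -18.6] [-105.3   -6.7  -23.7] [-100.6    8.2  -13.7]
wrist -20 1524 [-104.2    0.8   -8. ] [-106.3  -16.   -13.7] [-96.7  18.   -3.7]
wrist -10 572 [-104.5   13.9    1.4] [-106.3  -16.    -3.7] [-97.3  18.    6.3]
wrist 0 698 [-104.5    1.1   11.9] [-107.   -16.     6.3] [-97.1  18.   16.3]
wrist 10 1525 [-103.8    0.9   22.4] [-106.4  -15.9   16.3] [-99.5  17.8  26.3]
wrist 20 429 [-103.3    1.2   27.6] [-105.8  -10.    26.3] [-100.1   11.7   30.5]
('hook', -100, 0, 3) [0.0029, -0.001, 0.0012] [0.0, 0.2, 0.1]
('hook', 14, 0, 3) [-0.0774, -0.0012, 0.0822] [0.0, 0.2, 0.1]
('hook', 14, 0, -14) [-0.0653, -0.0012, 0.0941] [0.0, 0.2, 0.1]
```

View pics/Lb.png

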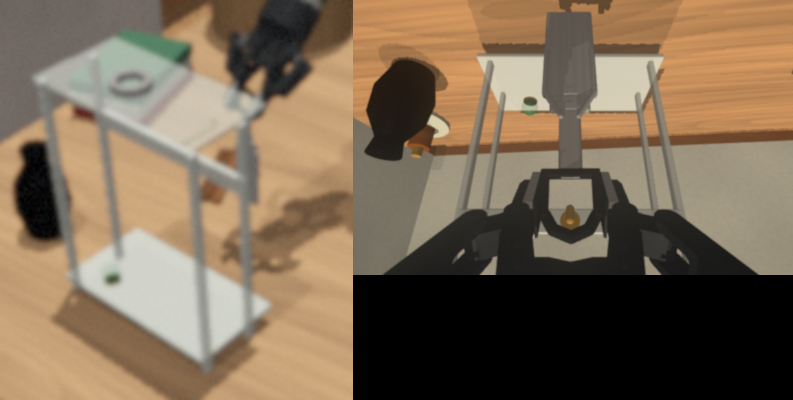

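The wrist view shows the hook tip centred in the eye at (570,217). The loop is held square and the blade hangs plumb.

Emit:
{"name": "drive_tool", "arguments": {
  "deltas": [
    [[255,0.003,-0.001,0.003,0,0,0],[255,-0.011,-0.001,0.017,0,0,0],[255,-0.025,-0.001,0.031,0,0,0],[255,-0.037,-0.001,0.043,0,0,0],[255,-0.05,-0.001,0.056,0,0,0],[255,-0.063,-0.001,0.069,0,0,0],[255,-0.076,-0.001,0.081,0,0,0],[255,-0.076,-0.001,0.081,0,0,0],[255,-0.076,-0.001,0.081,0,0,0],[255,-0.07,-0.001,0.087,0,0,0],[255,-0.065,-0.001,0.092,0,0,0],[255,-0.065,-0.001,0.092,0,0,0]]
  ]
}}

```text
clock: 11.18
tcp_pos: [0.6601, -0.2519, 0.2133]
orientation: [0.384, 0.05, 0.922, -0.021]
wrist_force: [1.1, -0.3, -0.1]
finger_gap: 0.035
grip_force: 50.9
```

```bash
python3 look.py L2 | grep -v scene
```

```text
(array([ 12.1,  -0. , -13.3]), array([ 0.71 ,  0.   , -0.704])) 0.034999580172083246 11.175
wrist -180 1530 [   8.1    0.3 -164.9] [   6.8  -17.  -178.8] [   9.4   17.  -153.3]
wrist -140 3207 [   7.9    0.2 -131.6] [   4.9  -17.  -153.3] [   9.4   17.  -113.3]
wrist -100 4227 [  7.7  -0.3 -92.2] [   4.1  -17.  -113.3] [ 13.5  17.  -73.3]
wrist -60 2791 [  7.5  -0.3 -52.6] [  4.2 -14.2 -73.3] [ 11.7  12.7 -33.3]
wrist -40 689 [  7.6  -0.7 -48.2] [  5.9  -7.8 -53.3] [ 10.7   7.  -43.3]
wrist -30 752 [  7.6  -0.2 -38.3] [  5.5  -7.7 -43.3] [ 10.3   7.3 -33.3]
wrist -20 1519 [  6.8  -0.2 -27.3] [  4.1 -17.  -33.3] [ 14.5  17.  -23.3]
wrist -10 567 [  6.4  12.9 -18.3] [  4.4 -17.  -23.3] [ 13.5  17.  -13.3]
wrist 0 1211 [ 8.  -6.  -8.3] [  4.2 -17.  -13.3] [36.9 17.  -3.3]
wrist 10 1457 [ 7.5 -5.5  2.2] [  4.4 -17.   -3.3] [36.1 17.   6.7]
wrist 20 1468 [34.3 -1.  10.1] [  4.9 -16.9   6.7] [37.1 17.  13.5]
```

View pics/L2wrist.png

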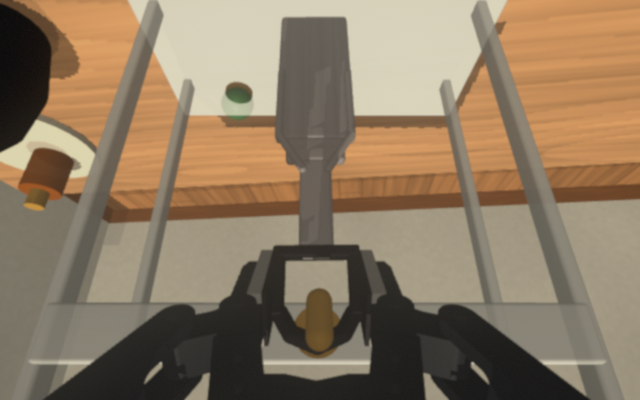

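The eye is on the rod at (320,320), with the roof just above it. Release and back out.

Emit:
{"name": "drive_tool", "arguments": {
  "deltas": [
    [[130,0,0,0,0,0,0],[110,0,0,0,0,0,0],[60,0,0,0,0,0,0],[40,0,0,0,0,0,0],[40,0,0,-0.01,0,0,0],[40,0,0,-0.03,0,0,0],[40,0,0,-0.06,0,0,0],[20,0,0,-0.09,0,0,0],[0,0,0,-0.12,0,0,0],[0,0,0,-0.14,0,0,0],[0,0,0,-0.14,0,0,0]]
  ]
}}

```text
clock: 12.65
tcp_pos: [0.561, -0.2414, 0.3141]
orientation: [0.385, 0.05, 0.921, -0.022]
wrist_force: [-0.1, 0.2, 0.2]
finger_gap: 0.0851
grip_force: 0.0
```

```bash
cat > chk.py <<'E'
from h import *
im,W=cloud('wrist'); save(sys.argv[1],im); T=F['hook'];H=(W-T[:3,3])@T[:3,:3]*1e3
m=(abs(H[...,0])<45)&(abs(H[...,1])<30)&(H[...,2]<15)&(H[...,2]>-200)&(im.max(-1)<110); s=H[m]
for a in range(-180,11,10):
    q=s[(s[:,2]>=a)&(s[:,2]<a+10)]
    if len(q)>4: print(a,len(q),np.median(q,0).round(1),q.min(0).round(1),q.max(0).round(1))
print(where('hook'),get_state()['clock'])
E
python3 chk.py L3
python3 -c "
from h import *
plan(('hook',-100,120,110),('medium',-70,0,70),('medium',-30,0,30),('medium',0,0,-3))
"
```

```text
-180 172 [   6.6    2.9 -173.2] [   5.2  -15.9 -176.9] [   8.2   20.7 -170. ]
-170 268 [   6.5    2.9 -164.9] [   4.8  -15.7 -170. ] [   8.    20.5 -160. ]
-160 288 [   6.5    1.9 -154.8] [   4.6  -15.5 -159.9] [   8.2   20.2 -150. ]
-150 298 [   6.5    2.8 -144.9] [   5.1  -16.2 -150. ] [   7.9   20.9 -140.1]
-140 299 [   6.5    1.8 -135. ] [   4.2  -16.  -139.9] [   7.9   20.6 -130. ]
-130 323 [   6.4    1.8 -125. ] [   3.3  -16.6 -130. ] [   7.7   20.2 -120.1]
-120 340 [   6.3    1.8 -115. ] [   3.5  -16.4 -119.9] [   7.8   20.  -110. ]
-110 352 [   6.3    1.8 -105.1] [   3.   -16.9 -109.9] [   7.8   20.4 -100. ]
-100 382 [  6.3   1.8 -94.9] [  3.3 -17.5 -99.9] [  8.2  21.  -90. ]
-90 296 [  6.3   2.6 -85.2] [  3.3 -16.5 -89.9] [  8.4  20.9 -80. ]
-80 198 [  6.1   1.7 -75.9] [  3.4 -11.1 -79.9] [  8.3  13.7 -70.2]
-70 153 [  6.4   1.7 -65. ] [  3.6  -5.1 -70. ] [  8.2   9.3 -60. ]
-60 156 [  6.5   1.3 -54.6] [  5.   -5.  -59.9] [  8.1   7.6 -50.1]
-50 163 [  6.5   0.9 -44.8] [  4.8  -5.7 -49.9] [  8.    7.5 -40.1]
-40 211 [  6.2   1.6 -34.2] [  4.1 -16.7 -39.9] [  7.8  18.4 -30. ]
-30 311 [  5.8  -3.1 -27.3] [  3.9 -16.7 -30. ] [ 12.8  19.1 -20.1]
-20 146 [  5.6 -12.3 -14.4] [  3.9 -17.1 -19.9] [ 35.7  18.7 -10.1]
-10 308 [ 6.4 -0.  -3.2] [-40.1 -16.9 -10. ] [36.3 18.7 -0.1]
0 674 [7.5 0.9 4.6] [-43.7 -13.7   0. ] [34.6 16.1  9.9]
(array([-87.4,  -0.3,  86.2]), array([ 0.711, -0.001, -0.704])) 12.7
('hook', -100, 120, 110) [-0.0081, 0.1203, -0.0258] [-0.0, 0.3, 0.1]
('medium', -70, 0, 70) [0.1537, 0.2966, -0.002] [-15.7, 0.3, -15.5]
('medium', -30, 0, 30) [0.156, 0.3117, 0.0524] [-15.7, 0.3, -15.5]
('medium', 0, 0, -3) [0.1599, 0.323, 0.0954] [-15.7, 0.3, -15.5]
```

View pics/L3.png

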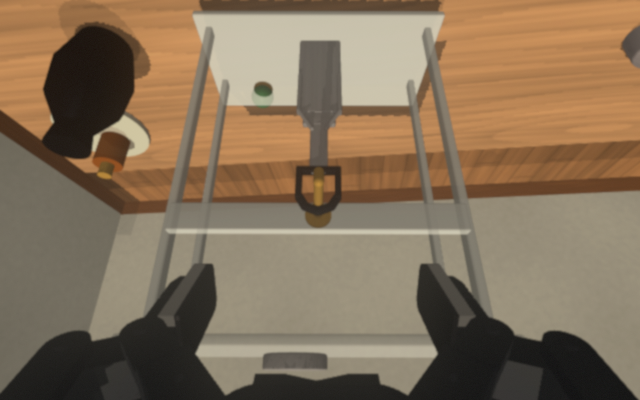

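The large hangs plumb on the rod: eye at (318,190), x ≈ +10 mm, fully released. Next is the medium.

Emit:
{"name": "drive_tool", "arguments": {
  "deltas": [
    [[0,-0.004,0.04,-0.02,0,0,0],[0,-0.008,0.08,-0.026,0,0,0],[0,-0.008,0.12,-0.026,-1,0,-1],[0,0.03,0.165,-0.02,-5,0,-5],[0,0.07,0.21,-0.014,-9,0,-9],[0,0.11,0.25,-0.008,-13,0,-13],[0,0.154,0.297,-0.002,-15.7,0.3,-15.5],[0,0.154,0.297,-0.002,-15.7,0.3,-15.5],[0,0.154,0.297,-0.002,-15.7,0.3,-15.5],[0,0.154,0.297,-0.002,-15.7,0.3,-15.5]]
  ]
}}

```text
clock: 13.95
tcp_pos: [0.4861, 0.0655, 0.2055]
orientation: [0.379, -0.126, 0.915, 0.053]
wrist_force: [0.8, -0.6, -0.6]
finger_gap: 0.0856
grip_force: 0.0
```

```bash
python3 -c "
from h import *
print(where('medium'),get_state()['joint_pos'].round(2))
im,W=cloud('wrist')
T=F['medium'];H=(W-T[:3,3])@T[:3,:3]*1e3
m=(abs(H[...,0])<30)&(abs(H[...,1])<30)&(H[...,2]>-15)&(H[...,2]<30)
s=H[m]; print(len(s),np.percentile(s,[2,50,98],axis=0).round(1).tolist())
plan(('medium',-70,0,70),('medium',-30,0,30),('medium',0,0,-3))
"
```

```text
(array([-68.8,  -0.4,  70.9]), array([ 0.708, -0.   , -0.707])) [-0.26 -0.37 -0.99  0.24  0.37 -0.4 ]
1287 [[-7.0, -17.6, -14.9], [-5.3, -0.0, 7.7], [-0.7, 17.2, 21.0]]
('medium', -70, 0, 70) [0.0013, 0.0004, -0.0001] [-0.0, 0.0, -0.1]
('medium', -30, 0, 30) [0.0014, 0.0004, 0.0565] [-0.0, 0.0, -0.1]
('medium', 0, 0, -3) [0.0035, 0.0005, 0.101] [-0.0, 0.0, -0.1]
```

Emit:
{"name": "drive_tool", "arguments": {
  "deltas": [
    [[0,0.001,0,0.03,0,0,0],[0,0.001,0,0.056,0,0,0],[0,0.002,0,0.08,0,0,0],[0,0.003,0,0.101,0,0,0],[0,0.003,0,0.101,0,0,0],[0,0.003,0,0.101,0,0,0],[140,0.003,0,0.101,0,0,0],[255,0.003,0,0.101,0,0,0],[255,0.003,0,0.101,0,0,0],[255,0.003,0,0.101,0,0,0],[255,0.003,0,0.101,0,0,0],[255,0.003,0,0.101,0,0,0]]
  ],
  "newtons": 50
}}

```text
clock: 15.5
tcp_pos: [0.552, 0.0852, 0.1312]
orientation: [0.379, -0.127, 0.915, 0.053]
wrist_force: [-0.3, -2.0, 3.7]
finger_gap: 0.0345
grip_force: 50.2
```

```bash
python3 -c "
from h import *
print(where('medium'),get_state()['joint_pos'].round(2))
plan(('medium',0,0,45),('medium',-30,0,120),('hook',-110,150,80),('hook',-100,0,6))
"
```

```text
(array([-0.1,  0.7, -3.3]), array([ 0.706,  0.001, -0.708])) [-0.15 -0.07 -1.03 -0.12  0.3  -0.31]
('medium', 0, 0, 45) [-0.0342, -0.0006, -0.0342] [0.1, -0.1, -0.1]
('medium', -30, 0, 120) [-0.066, -0.0005, -0.1085] [0.1, -0.1, -0.1]
('hook', -110, 150, 80) [-0.0927, -0.1685, -0.1556] [15.7, -0.1, 15.6]
('hook', -100, 0, 6) [-0.0072, -0.3114, -0.1368] [15.7, -0.1, 15.6]
```

Emit:
{"name": "drive_tool", "arguments": {
  "deltas": [
    [[255,-0.017,-0.001,-0.017,0,0,0],[255,-0.034,-0.001,-0.034,0,0,0],[255,-0.05,-0.001,-0.07,0,0,0],[255,-0.066,0,-0.108,0,0,0],[255,-0.075,-0.05,-0.125,4,0,4],[255,-0.085,-0.11,-0.14,10,0,10],[255,-0.093,-0.168,-0.156,15.7,0,15.6],[255,-0.07,-0.21,-0.15,15.7,0,15.6],[255,-0.04,-0.26,-0.143,15.7,0,15.6],[255,-0.007,-0.311,-0.137,15.7,0,15.6],[255,-0.007,-0.311,-0.137,15.7,0,15.6],[255,-0.007,-0.311,-0.137,15.7,0,15.6]]
  ]
}}

```text
clock: 17.0
tcp_pos: [0.5472, -0.2386, 0.2305]
orientation: [0.38, 0.052, 0.923, -0.02]
wrist_force: [0.2, -1.1, -0.2]
finger_gap: 0.0347
grip_force: 50.6
```

```bash
sed -i "s/('scene','wrist')/('wrist',)/" look.py; python3 look.py M
```

```text
(array([-101.5,    0.7,    4. ]), array([ 0.703,  0.001, -0.711])) 0.0346922248905506 17.0
wrist -140 2586 [-105.5    0.6 -111. ] [-107.2  -16.3 -128.6] [-103.9   17.7  -96. ]
wrist -100 4280 [-105.5    0.6  -74.2] [-108.7  -16.3  -96. ] [-103.3   17.7  -56. ]
wrist -60 3668 [-105.3    1.1  -40.4] [-108.8  -16.3  -56. ] [-99.4  17.7 -16. ]
wrist -40 713 [-105.2    1.1  -31.4] [-108.5   -7.5  -36. ] [-102.     9.5  -26. ]
wrist -30 750 [-105.1    1.1  -20.9] [-106.8   -6.5  -26. ] [-101.9    8.6  -16. ]
wrist -20 1560 [-105.5    1.1   -8.7] [-108.3  -16.3  -16. ] [-98.5  17.6  -6. ]
wrist -10 598 [-105.9  -11.9   -0.8] [-114.5  -16.3   -6. ] [-98.5  17.7   4. ]
wrist 0 710 [-106.   -12.3    9.3] [-122.9  -16.3    4. ] [-98.8  17.7  14. ]
wrist 10 1322 [-105.    -3.9   20. ] [-120.7  -16.3   14. ] [-99.3  17.6  24. ]
wrist 20 926 [-104.8    1.2   26.3] [-109.6  -16.3   24. ] [-100.9   14.7   30.6]
```

Emit:
{"name": "drive_tool", "arguments": {
  "deltas": [
    [[255,0.003,0,0.003,0,0,0],[255,0.003,0,0.003,0,0,0],[255,-0.01,0,0.016,0,0,0],[255,-0.023,0,0.029,0,0,0],[255,-0.036,0,0.042,0,0,0],[255,-0.049,0,0.055,0,0,0],[255,-0.061,0,0.068,0,0,0],[255,-0.061,0,0.068,0,0,0],[255,-0.061,0,0.068,0,0,0]]
  ]
}}

```text
clock: 18.18
tcp_pos: [0.6386, -0.2489, 0.2265]
orientation: [0.381, 0.051, 0.923, -0.021]
wrist_force: [1.5, 0.7, -0.4]
finger_gap: 0.035
grip_force: 50.8
```

```bash
python3 look.py M2
```

```text
(array([-9.6,  0.5, -0. ]), array([ 0.705,  0.   , -0.709])) 0.03498196760206087 18.175
wrist -180 1585 [  -0.7   -0.4 -162.8] [  -4.1  -16.5 -178.6] [   2.9   17.5 -147.5]
wrist -140 2645 [ -14.1    0.3 -115.4] [ -15.8  -16.5 -133.7] [ -12.    17.5 -100. ]
wrist -100 4308 [-14.2   0.3 -78.2] [ -17.3  -16.5 -100. ] [-12.1  17.5 -60. ]
wrist -60 4131 [-13.9   0.3 -41.2] [-17.6 -16.4 -60. ] [ 12.1  17.4 -20. ]
wrist -40 733 [-13.9   0.3 -35.1] [-16.9 -14.1 -40. ] [  7.3  17.4 -30. ]
wrist -30 1247 [-13.1  -0.1 -25.8] [-15.9 -16.4 -30. ] [ 12.1  17.4 -20. ]
wrist -20 1650 [-14.3   0.7 -13.2] [-16.7 -16.5 -20. ] [ 13.9  17.5 -10. ]
wrist -10 883 [-13.9  10.7  -4.1] [-16.3 -16.5 -10. ] [13.  17.5 -0. ]
wrist 0 1659 [5.3 0.3 5.4] [-16.8 -16.5   0. ] [11.6 17.5 10. ]
wrist 10 1402 [-13.6   0.3  16. ] [-16.6 -16.5  10. ] [10.5 17.5 20. ]
wrist 20 740 [-13.6   0.7  21.9] [-16.5 -12.2  20. ] [-9.5 13.4 25.7]
```

Emit:
{"name": "drive_tool", "arguments": {
  "deltas": [
    [[255,0.004,0,0.004,0,0,0],[255,0.008,0,0.008,0,0,0],[255,0.011,0,0.01,0,0,0],[255,0.011,0,0.01,0,0,0],[255,0.011,0,0.01,0,0,0]]
  ]
}}

```text
clock: 18.85
tcp_pos: [0.6377, -0.2492, 0.212]
orientation: [0.381, 0.051, 0.923, -0.021]
wrist_force: [0.3, 1.0, 1.8]
finger_gap: 0.0352
grip_force: 50.8
```

```bash
python3 look.py M3
```

```text
(array([-10.4,   0.2, -14.6]), array([ 0.705, -0.   , -0.709])) 0.0351995328674587 18.85
wrist -180 790 [  -2.4   -0.7 -169.9] [  -5.7  -14.1 -179.4] [   1.9   17.2 -159.4]
wrist -140 2669 [-1.46e+01 -1.00e-01 -1.30e+02] [ -16.4  -16.8 -148.6] [ -12.2   17.2 -114.6]
wrist -100 4343 [-14.6   0.4 -92.7] [ -17.8  -16.8 -114.6] [  8.3  17.2 -74.6]
wrist -60 3757 [-14.4   0.4 -58.8] [-17.9 -16.8 -74.6] [ 10.6  17.1 -34.6]
wrist -40 753 [-14.3   0.4 -49.8] [-17.7  -8.1 -54.6] [  8.5   9.5 -44.6]
wrist -30 765 [-14.2  -0.  -39.6] [-16.4  -7.5 -44.6] [  8.2   9.3 -34.6]
wrist -20 2297 [-14.1   0.8 -27.4] [-17.5 -16.8 -34.6] [ 13.9  17.2 -24.6]
wrist -10 790 [-14.7 -11.5 -19.4] [-16.7 -16.8 -24.6] [ 13.9  17.2 -14.6]
wrist 0 788 [-14.8 -11.6  -9.8] [-16.9 -16.7 -14.6] [14.5 17.2 -4.6]
wrist 10 1236 [-14.2  -4.1   1. ] [-35.3 -16.8  -4.6] [12.7 17.2  5.4]
wrist 20 517 [-13.3  -1.7   7.1] [-16.4 -12.4   5.4] [11.8 13.3 11.1]
```

Emit:
{"name": "drive_tool", "arguments": {
  "deltas": [
    [[130,0,0,0,0,0,0],[110,0,0,0,0,0,0],[60,0,0,0,0,0,0],[40,0,0,0,0,0,0],[40,0,0,-0.01,0,0,0],[40,0,0,-0.03,0,0,0],[40,0,0,-0.06,0,0,0],[20,0,0,-0.09,0,0,0],[0,0,0,-0.12,0,0,0],[0,0,0,-0.14,0,0,0],[0,0,0,-0.14,0,0,0]]
  ]
}}

```text
clock: 20.27
tcp_pos: [0.5394, -0.2387, 0.3134]
orientation: [0.382, 0.051, 0.922, -0.022]
wrist_force: [0.0, 0.2, 0.4]
finger_gap: 0.0851
grip_force: 0.0
```

```bash
python3 chk.py M4
python3 -c "
from h import *
plan(('hook',-110,120,100),('small',-120,0,100,30),('small',-50,0,87,30),('small',0,0,-2,30))
"
```

```text
-180 166 [   1.9    2.2 -173.6] [  -2.5  -14.2 -178.3] [   6.5   21.  -170. ]
-170 57 [-1.000e-01 -8.100e+00 -1.681e+02] [  -1.8  -15.  -170. ] [   5.3   20.8 -163.4]
-150 254 [ -14.7    2.5 -144.2] [ -16.4  -15.1 -149.4] [   7.3   21.2 -140. ]
-140 282 [ -14.6    2.  -134.8] [ -17.1  -15.  -140. ] [   8.1   21.2 -130. ]
-130 297 [ -14.7    2.  -125.1] [ -16.9  -14.8 -130. ] [ -13.2   18.7 -120.1]
-120 318 [ -14.8    1.9 -115. ] [ -16.3  -15.5 -119.8] [   6.    21.3 -110. ]
-110 323 [ -14.8    1.9 -105.1] [ -18.1  -15.2 -110. ] [   6.1   21.2 -100.1]
-100 358 [-15.    1.9 -95. ] [ -18.6  -15.7 -100. ] [  7.7  21.9 -90. ]
-90 366 [-14.9   1.9 -84.9] [-18.9 -16.4 -90. ] [  6.8  18.8 -80.1]
-80 326 [-15.    1.9 -75.7] [-18.6 -16.3 -80. ] [  4.9  19.1 -70. ]
-70 234 [-15.1   2.3 -65.9] [-17.9 -11.7 -70. ] [-13.3  15.5 -60. ]
-60 171 [-14.9   1.8 -55.6] [-18.3  -7.3 -59.9] [-12.9   9.3 -50.2]
-50 169 [-14.7   1.  -44.9] [-16.2  -5.6 -49.9] [-12.9   7.6 -40. ]
-40 324 [-14.4   1.8 -33.6] [-17.2 -16.7 -39.8] [  9.7  17.8 -30. ]
-30 584 [-12.9   1.  -27.4] [-17.6 -16.6 -30. ] [ 14.7  18.4 -20. ]
-20 174 [-15.3 -11.4 -14.8] [-17.8 -17.1 -20. ] [ 36.1  19.2 -10. ]
-10 389 [-14.    3.   -3.3] [-40.  -16.8 -10. ] [35.  18.9 -0. ]
0 948 [5.  1.  4.6] [-43.  -13.6   0. ] [34.2 16.3  9.8]
(array([-109.2,   -0. ,   85.6]), array([ 0.706, -0.002, -0.708])) 20.325
('hook', -110, 120, 100) [-0.0097, 0.1201, -0.011] [-0.1, -0.1, 0.0]
('small', -120, 0, 100, 30) [0.199, 0.3574, -0.0431] [-13.6, 14.7, -17.6]
('small', -50, 0, 87, 30) [0.1623, 0.3838, 0.0119] [-13.6, 14.7, -17.6]
('small', 0, 0, -2, 30) [0.1924, 0.4028, 0.1076] [-13.6, 14.7, -17.6]
```

Emit:
{"name": "drive_tool", "arguments": {
  "deltas": [
    [[0,-0.005,0.05,-0.01,0,0,0],[0,-0.01,0.1,-0.014,0,0,0],[0,0.02,0.15,-0.012,-3,3,-4],[0,0.05,0.2,-0.01,-6,6,-8],[0,0.08,0.25,-0.006,-9,9,-12],[0,0.11,0.3,0,-11,12,-15],[0,0.137,0.345,0.006,-13.6,14.7,-17.6],[0,0.162,0.384,0.012,-13.6,14.7,-17.6],[0,0.162,0.384,0.012,-13.6,14.7,-17.6],[0,0.162,0.384,0.012,-13.6,14.7,-17.6],[0,0.162,0.384,0.012,-13.6,14.7,-17.6]]
  ]
}}

```text
clock: 21.7
tcp_pos: [0.4772, 0.1544, 0.189]
orientation: [0.257, -0.132, 0.957, 0.036]
wrist_force: [-0.5, -0.2, 0.1]
finger_gap: 0.0854
grip_force: 0.0
```

```bash
python3 -c "
from h import *
print(where('small'),get_state()['joint_pos'].round(2))
im,W=cloud('wrist')
T=F['small'];H=(W-T[:3,3])@T[:3,:3]*1e3
m=(abs(H[...,0])<30)&(abs(H[...,1])<30)&(H[...,2]>-15)&(H[...,2]<30)
s=H[m]; print(len(s),np.percentile(s,[2,50,98],axis=0).round(1).tolist())
plan(('small',-50,0,87,30),('small',0,0,-2,30))
"
```

```text
(array([-49.3,  -0.4,  87.4]), array([ 0.501,  0.001, -0.866])) [ 0.1  -0.2  -0.76  0.49  0.09 -0.15]
1290 [[-6.9, -17.7, -14.9], [-5.1, -0.4, 8.0], [0.4, 17.0, 21.8]]
('small', -50, 0, 87, 30) [0.0009, 0.0005, 0.0001] [0.0, 0.1, -0.1]
('small', 0, 0, -2, 30) [0.0022, 0.0005, 0.1022] [0.0, 0.1, -0.1]
```

Emit:
{"name": "drive_tool", "arguments": {
  "deltas": [
    [[0,0.001,0,0.03,0,0,0],[0,0.001,0,0.056,0,0,0],[0,0.002,0,0.08,0,0,0],[0,0.002,0,0.102,0,0,0],[0,0.002,0,0.102,0,0,0],[0,0.002,0,0.102,0,0,0],[140,0.002,0,0.102,0,0,0],[255,0.002,0,0.102,0,0,0],[255,0.002,0,0.102,0,0,0],[255,0.002,0,0.102,0,0,0],[255,0.002,0,0.102,0,0,0],[255,0.002,0,0.102,0,0,0]]
  ],
  "newtons": 50
}}

```text
clock: 23.25
tcp_pos: [0.5243, 0.1689, 0.0997]
orientation: [0.257, -0.133, 0.957, 0.036]
wrist_force: [-1.4, -1.2, 5.8]
finger_gap: 0.0353
grip_force: 49.8
```

```bash
python3 -c "
from h import *
print(where('small'),get_state()['joint_pos'].round(2))
plan(('small',0,0,45,30),('small',-30,0,150,30),('hook',-110,150,80,30),('hook',-110,0,6,30))
"
```

```text
(array([-0. ,  0.7, -1.9]), array([ 0.501,  0.002, -0.865])) [ 0.12  0.02 -0.83  0.2   0.08 -0.13]
('small', 0, 0, 45, 30) [-0.0235, -0.0006, -0.0406] [0.1, 0.1, -0.0]
('small', -30, 0, 150, 30) [-0.0501, -0.0004, -0.1465] [0.1, 0.1, -0.0]
('hook', -110, 150, 80, 30) [-0.064, -0.255, -0.199] [11.2, 0.0, 19.1]
('hook', -110, 0, 6, 30) [0.0219, -0.394, -0.1635] [11.2, 0.0, 19.1]
```

Emit:
{"name": "drive_tool", "arguments": {
  "deltas": [
    [[255,-0.012,-0.001,-0.02,0,0,0],[255,-0.024,-0.001,-0.041,0,0,0],[255,-0.036,-0.001,-0.09,0,0,0],[255,-0.05,0,-0.146,0,0,0],[255,-0.053,-0.05,-0.157,2,0,4],[255,-0.056,-0.1,-0.168,5,0,8],[255,-0.058,-0.15,-0.178,7,0,12],[255,-0.061,-0.2,-0.188,9,0,16],[255,-0.064,-0.255,-0.199,11.2,0,19.1],[255,-0.035,-0.3,-0.187,11.2,0,19.1],[255,-0.007,-0.35,-0.175,11.2,0,19.1],[255,0.022,-0.393,-0.164,11.2,0,19.1]]
  ]
}}

```text
clock: 24.75
tcp_pos: [0.533, -0.2384, 0.2276]
orientation: [0.258, 0.053, 0.965, -0.014]
wrist_force: [0.9, 0.9, -1.1]
finger_gap: 0.0347
grip_force: 50.6
```

Emit:
{"name": "drive_tool", "arguments": {
  "deltas": [
    [[255,0,0,0,0,0,0],[255,0,0,0,0,0,0],[255,0,0,0,0,0,0]]
  ]
}}

```text
clock: 25.12
tcp_pos: [0.5342, -0.2359, 0.2299]
orientation: [0.258, 0.052, 0.965, -0.015]
wrist_force: [-0.3, -0.5, -1.5]
finger_gap: 0.0348
grip_force: 50.6
```

```bash
python3 look.py S; python3 -c "
from h import *
plan(('hook',-110,0,1,30),('hook',-27,0,1,30),('hook',-27,0,-13,30))"
```

```text
(array([-110.8,    1.9,    6.4]), array([ 0.5  ,  0.   , -0.866])) 0.034755266400389326 25.125
wrist -140 226 [-115.     1.   -95.8] [-116.   -14.6  -99.2] [-113.8   16.5  -93.6]
wrist -100 2704 [-115.1    1.1  -71.8] [-116.5  -15.   -93.6] [-112.4   17.4  -53.6]
wrist -60 3302 [-115.2    1.7  -35.4] [-118.6  -14.6  -53.6] [-110.1   17.4  -13.6]
wrist -40 828 [-115.3    1.7  -28.8] [-118.3  -11.2  -33.6] [-110.4   14.1  -23.6]
wrist -30 663 [-115.     1.7  -19.1] [-118.6   -6.9  -23.6] [-112.6   10.4  -13.6]
wrist -20 1532 [-115.4    1.8   -6.8] [-117.6  -15.1  -13.5] [-107.3   18.9   -3.6]
wrist -10 502 [-115.7   14.9    1.5] [-117.7  -15.1   -3.6] [-108.3   18.9    6.3]
wrist 0 602 [-115.8    2.    11.8] [-117.6  -15.1    6.4] [-108.9   18.9   16.4]
wrist 10 1399 [-114.9    1.8   22.7] [-117.3  -15.    16.4] [-110.7   18.8   26.4]
wrist 20 671 [-114.2    1.9   28.1] [-117.2   -9.5   26.4] [-110.2   13.9   31.2]
('hook', -110, 0, 1, 30) [0.0022, -0.002, 0.0052] [0.0, 0.0, 0.2]
('hook', -27, 0, 1, 30) [-0.0697, -0.0022, 0.0467] [0.0, 0.0, 0.2]
('hook', -27, 0, -13, 30) [-0.0627, -0.0022, 0.0588] [0.0, 0.0, 0.2]
```

Emit:
{"name": "drive_tool", "arguments": {
  "deltas": [
    [[255,0.002,-0.001,0.004,0,0,0],[255,-0.01,-0.001,0.011,0,0,0],[255,-0.022,-0.001,0.018,0,0,0],[255,-0.034,-0.001,0.025,0,0,0],[255,-0.046,-0.001,0.032,0,0,0],[255,-0.058,-0.001,0.039,0,0,0],[255,-0.07,-0.001,0.046,0,0,0],[255,-0.07,-0.001,0.046,0,0,0],[255,-0.07,-0.001,0.046,0,0,0]]
  ]
}}

```text
clock: 26.3
tcp_pos: [0.6164, -0.247, 0.224]
orientation: [0.258, 0.053, 0.965, -0.014]
wrist_force: [0.2, -0.3, -0.6]
finger_gap: 0.0352
grip_force: 50.6
```

```bash
python3 look.py S2
```

```text
(array([-27.8,  -0.1,   0.4]), array([ 0.499, -0.   , -0.867])) 0.035155606497518234 26.3
wrist -180 231 [ -11.8   -0.5 -143.4] [ -17.4  -14.6 -148.4] [  -3.7   16.6 -139.6]
wrist -140 461 [ -17.5   -4.7 -126.9] [ -33.4  -16.6 -139.6] [ -7.9  14.6 -99.6]
wrist -100 2706 [-32.4  -0.9 -77.7] [-34.  -16.9 -99.6] [-29.9  15.3 -59.6]
wrist -60 3515 [-32.4  -0.8 -40.3] [-35.6 -16.7 -59.6] [ -3.   15.4 -19.6]
wrist -40 844 [-32.5  -0.8 -34.6] [-35.4 -14.9 -39.6] [-18.   12.  -29.6]
wrist -30 859 [-32.1  -0.8 -25.2] [-35.6 -16.5 -29.6] [ -3.   14.5 -19.6]
wrist -20 1763 [-32.3   0.5 -12.9] [-35.1 -17.1 -19.6] [-2.9 16.9 -9.6]
wrist -10 946 [-32.   -8.9  -3.8] [-39.6 -17.1  -9.6] [-2.9 16.9  0.4]
wrist 0 1871 [-30.4  -0.7   5.6] [-43.3 -17.1   0.4] [-8.2 16.9 10.4]
wrist 10 1590 [-32.2   0.4  16.1] [-43.7 -17.1  10.4] [-13.2  16.9  20.4]
wrist 20 658 [-31.4   0.1  22. ] [-34.1 -12.   20.4] [-26.6  11.7  25. ]
```

Emit:
{"name": "drive_tool", "arguments": {
  "deltas": [
    [[255,0,0,0.005,0,0,0],[255,0.003,0,0.009,0,0,0],[255,0.005,0,0.013,0,0,0],[255,0.005,0,0.013,0,0,0],[255,0.005,0,0.013,0,0,0]]
  ]
}}

```text
clock: 26.98
tcp_pos: [0.6191, -0.2474, 0.2107]
orientation: [0.258, 0.053, 0.965, -0.015]
wrist_force: [0.6, 0.5, 0.4]
finger_gap: 0.035
grip_force: 50.8
```

```bash
python3 look.py S3
```

```text
(array([-25.2,  -0.1, -12.8]), array([ 0.5  , -0.   , -0.866])) 0.03502004180034066 26.975
wrist -140 509 [ -18.8   -4.6 -135.3] [ -31.2  -16.6 -148.8] [  -8.8   14.6 -112.8]
wrist -100 2712 [-29.6  -1.  -90.7] [ -31.   -17.  -112.8] [ -7.4  16.5 -72.8]
wrist -60 3425 [-29.7   0.1 -55. ] [-33.2 -16.7 -72.8] [ -4.9  16.8 -32.8]
wrist -40 830 [-29.7  -0.4 -48. ] [-33.2 -13.2 -52.8] [ -8.7  11.9 -42.8]
wrist -30 668 [-29.6  -0.4 -38.2] [-32.5  -9.  -42.8] [-10.3   8.2 -32.8]
wrist -20 2476 [-26.8   0.9 -26. ] [-32.1 -17.1 -32.8] [ -1.9  16.9 -22.8]
wrist -10 825 [-29.5 -10.1 -17.9] [-31.9 -17.1 -22.8] [ -1.2  16.9 -12.8]
wrist 0 734 [-30.  -10.9  -7.7] [-31.8 -17.1 -12.8] [-7.4 16.9 -2.8]
wrist 10 2043 [-29.3   2.    3.5] [-42.7 -17.1  -2.8] [-4.8 16.9  7.2]
wrist 20 1352 [-28.1   0.3   9.2] [-43.7 -11.3   7.2] [-6.3 11.1 13.3]
```

Emit:
{"name": "drive_tool", "arguments": {
  "deltas": [
    [[130,0,0,0,0,0,0],[110,0,0,0,0,0,0],[60,0,0,0,0,0,0],[40,0,0,0,0,0,0],[40,0,0,-0.01,0,0,0],[40,0.005,0,-0.03,0,0,0],[40,0.015,0,-0.06,0,0,0],[20,0.025,0,-0.09,0,0,0],[0,0.04,0,-0.12,0,0,0],[0,0.04,0,-0.14,0,0,0],[0,0.04,0,-0.14,0,0,0]]
  ]
}}

```text
clock: 28.4
tcp_pos: [0.5147, -0.2365, 0.3152]
orientation: [0.26, 0.053, 0.964, -0.016]
wrist_force: [0.4, 0.3, -0.3]
finger_gap: 0.0853
grip_force: 0.0
```

Emit:
{"name": "drive_tool", "arguments": {
  "deltas": [
    [[0,0,0,0,0,0,0],[0,0,0,0,0,0,0],[0,0,0,0,0,0,0],[0,0,0,0,0,0,0],[0,0,0,0,0,0,0],[0,0,0,0,0,0,0],[0,0,0,0,0,0,0],[0,0,0,0,0,0,0],[0,0,0,0,0,0,0],[0,0,0,0,0,0,0],[0,0,0,0,0,0,0],[0,0,0,0,0,0,0]]
  ]
}}

```text
clock: 29.9
tcp_pos: [0.515, -0.2359, 0.3119]
orientation: [0.258, 0.053, 0.965, -0.015]
wrist_force: [0.2, -0.9, -0.0]
finger_gap: 0.0855
grip_force: 0.0
```

```bash
python3 chk.py S4
```

```text
-180 28 [   9.2    9.5 -172.5] [   2.9  -16.3 -175.3] [  10.9   18.6 -170.3]
-170 17 [   3.9  -16.  -167.1] [   2.6  -17.3 -169.7] [  11.5   18.5 -161.1]
-160 12 [   3.7  -16.4 -154.4] [   2.9  -17.1 -159. ] [   4.4  -15.7 -150.7]
-150 104 [ -12.6    0.4 -144.1] [ -19.1  -16.8 -149.2] [   4.3   17.3 -140. ]
-140 77 [ -16.6   -8.3 -137. ] [ -20.7  -17.6 -140. ] [   4.3    5.9 -130.1]
-130 20 [   0.8  -16.  -123.9] [ -19.5  -17.2 -129.9] [   2.4  -11.3 -120.4]
-120 155 [ -29.5   -0.7 -113.9] [ -30.5  -16.9 -119.5] [   2.4   17.5 -110. ]
-110 216 [ -29.6    1.8 -105. ] [ -31.1  -17.5 -110. ] [   2.2   17.4 -100.1]
-100 235 [-29.6   1.3 -95. ] [ -31.   -17.5 -100. ] [  2.8  17.  -90. ]
-90 245 [-29.6   1.3 -84.9] [-31.2 -17.  -90. ] [ 14.3  20.4 -80. ]
-80 239 [-29.6   2.2 -75.4] [-32.1 -15.1 -79.9] [  5.9  19.  -70. ]
-70 285 [-29.8   2.1 -65. ] [-32.7 -13.5 -70. ] [ -8.2  16.9 -60. ]
-60 230 [-29.9   2.1 -55. ] [-33.  -12.4 -60. ] [-10.   16.8 -50. ]
-50 189 [-30.1   2.9 -45.9] [-33.1  -9.5 -50. ] [-24.9  12.7 -40. ]
-40 206 [-29.3   1.3 -34.2] [-31.2  -6.2 -40. ] [  9.1   8.1 -30. ]
-30 761 [-20.2   0.3 -26. ] [-32.2 -16.6 -29.9] [ 14.4  18.  -20.1]
-20 148 [-30.3 -12.1 -14.4] [-32.5 -17.5 -19.9] [ 35.5  18.3 -10. ]
-10 418 [-8.6  2.2 -3. ] [-39.  -17.4  -9.9] [36.4 18.2 -0. ]
0 1150 [-10.8   0.4   5.8] [-43.3 -15.6   0. ] [35.3 16.3 10. ]
10 105 [-11.5   0.4  10.6] [-41.3  -4.1  10. ] [34.5  5.8 11.7]
(array([-129.9,   -0.2,   88.4]), array([ 0.499, -0.001, -0.866])) 29.95
```

View pics/S4.png

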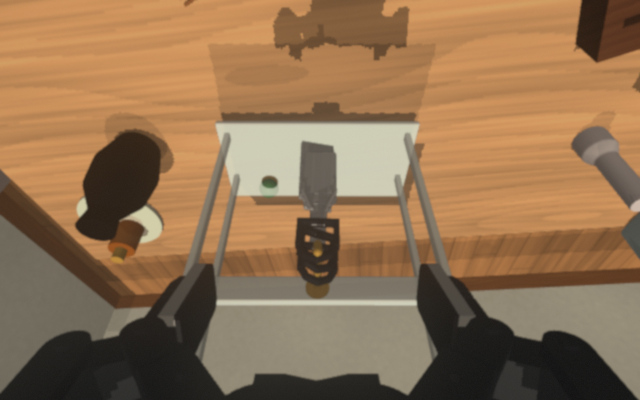

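The last picture shows all three loops on the rod around (318,250), ordered large, medium, small from the crossbar outwards. Nothing is touching them. I'll let them settle, then hand in.

Emit:
{"name": "drive_tool", "arguments": {
  "deltas": [
    [[0,0,0,0,0,0,0],[0,0,0,0,0,0,0],[0,0,0,0,0,0,0],[0,0,0,0,0,0,0],[0,0,0,0,0,0,0],[0,0,0,0,0,0,0],[0,0,0,0,0,0,0],[0,0,0,0,0,0,0],[0,0,0,0,0,0,0],[0,0,0,0,0,0,0],[0,0,0,0,0,0,0],[0,0,0,0,0,0,0]]
  ]
}}

```text
clock: 31.45
tcp_pos: [0.515, -0.2359, 0.3119]
orientation: [0.258, 0.053, 0.965, -0.015]
wrist_force: [0.1, 0.4, 0.7]
finger_gap: 0.0858
grip_force: 0.0
```

```bash
python3 -c "
from workcell import *
print(hand_in())"
```

```text
the job is handed in; nothing more can be done
None
```

All three shoehorns hang released on the hook, the largest nearest the crossbar and the smallest outermost; I handed the job in at about 31 s and was given no verdict.

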